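# Set out the bolt and hold the fixture's guard open at 60 degrees

## Task

Get the clamping fixture ready for bolting its ring: pick the steel bolt out of the yellow crate and leave it lying in the small blue tray on the fixture, while the guard is still shut. Then lift the fixture's clear guard by its red bar and hold it open at 60 degrees (the yellow mark, give or take 8 degrees), without letting it drop on the way; it falls shut by itself, so finish while still holding it there. Leave everything else where it is.

Things in the scene. Friction and masses are not known exactly. Their poses are not given: they have to be found in the camera images.
- bolt_center (a point): Centre of the one steel hex-head bolt in the yellow crate: 35 mm long along its own y axis (level), head 15 mm across, shank about 8 mm; its solid shape tapers from head to shank end. About 6.5 mm above the crate's floor. Loose, about 25 g; grasp it across its y axis.
- crate: Open yellow crate, fixed on the plywood board (its top 125 mm above the worktop), 210 (x) x 250 (y) mm, walls 5 mm thick and 45 mm high, floor 5 mm above the board; origin under its centre. The bolt and three other things each lie in a quarter of it; which lies where varies. Crate and fixture may stand left or right.
- tray_floor (a point): Centre of the inner floor of the blue open tray on the fixture's base plate, right of its grey cell: 90x90 mm outside, walls 4 mm thick, 14 mm high over this floor, which is 16 mm above the board. Axes: x from the fixture's front to its back, y to its left, z up. The cell's wall, 60 mm above the board, starts 70 mm from here at the +y side.
- guard_hinge (a point): Middle of the guard's hinge axis, at the back of the fixture's grey cell (105 mm deep in x, 170 mm wide in y), 64 mm above the board. Fixed to the fixture, which is fixed to the board; its y axis is the hinge axis, its x axis points level from the fixture's front to its back.
- guard_bar (a point): Middle of the guard's round red handle bar: 12 mm thick, 120 mm long along its y (parallel to the hinge), 160 mm from the hinge axis. Guard shut: 64 mm above the board, 55 mm in front of the guard's front edge, open air between (room for a finger) and below, at least 45 mm. 10 mm arms carry its ends. Smooth: it can turn between gripping pads as the guard rises.
- guard (a joint): Opening angle of the clear guard (105x170 mm, 0.25 to 0.5 kg), rad: 0 shut (level), 1.05 at 60 degrees, 1.4 at its stop. Turns freely, falls shut from any angle. At angle a the bar is 160 mm x cos a in front of the hinge and 160 mm x sin a above it: it moves up and to the fixture's back. A steel arc scale left of the hinge has a thick yellow mark at 60 degrees.
- loose_ring_center (a point): The loose orange ring in the crate, 70 mm across, 12 mm thick. A bystander to be left alone; the point is its centre.
- small_key_center (a point): The black hex key in the crate, 92x30 mm, 6 mm thick. A bystander to be left alone; the point is its centre.
- grease_center (a point): The grey tub with yellow lid in the crate, 66 mm across, 42 mm tall. A bystander to be left alone; the point is its centre.
- oil_center (a point): White dropper bottle with red tip, 38 mm across, 126 mm tall, standing on the board. A bystander to be left alone; the point is its centre.
- driver_center (a point): Screwdriver with red grip lying on the board, 190 mm long along its own y, 26 mm thick. A bystander to be left alone; the point is its centre.
- shaker_center (a point): White tub with red screw lid, 98 mm across, 161 mm tall, standing on the board. A bystander to be left alone; the point is its centre.
- case_center (a point): Small blue case lying on the board, 52x79 mm, 25 mm tall. A bystander to be left alone; the point is its centre.

How it is judged (in metres and radians):
On the way, in this order (a step that is already met when the one before it is completed fails the run):
1. the bolt lies let go in the blue tray while the guard is still shut (x of bolt_center in the frame of tray_floor between -0.04 and 0.04 m and y of bolt_center in the frame of tray_floor between -0.04 and 0.04 m and z of bolt_center in the frame of tray_floor between -0.005 and 0.018 m and contact force between the fingers and bolt below 0.05 N and linear speed of bolt below 0.03 m/s and value of joint guard below 0.1 rad), for 0.2 s.
2. the guard is held still by the gripper at 60 degrees, give or take 8 (value of joint guard between 0.907 and 1.187 rad and velocity of joint guard between -0.1 and 0.1 rad/s and contact force between the fingers and guard above 0.5 N), for 0.3 s.
At the end, for the whole second after the job is handed in: The gripper's fingers carry the guard (contact over 0.5 N, no loose thing touching it), still and open between 52 and 68 degrees; the bolt lies at rest and untouched inside the blue tray on the fixture (all of step 2 and x of bolt_center in the frame of tray_floor between -0.04 and 0.04 m and y of bolt_center in the frame of tray_floor between -0.04 and 0.04 m and z of bolt_center in the frame of tray_floor between -0.005 and 0.018 m and contact force between the fingers and bolt below 0.05 N and linear speed of bolt below 0.03 m/s and contact force between guard and bolt below 0.1 N and contact force between guard and loose_ring below 0.1 N and contact force between guard and small_key below 0.1 N and contact force between guard and grease below 0.1 N and contact force between guard and oil below 0.1 N and contact force between guard and driver below 0.1 N and contact force between guard and shaker below 0.1 N and contact force between guard and case below 0.1 N); the arm keeps its last pose, push and grip.
It fails at once if another thing in the crate is moved by over 4 cm (distance of any of loose_ring_center, small_key_center, grease_center from where it was at the start of the episode above 0.04 m).
It fails at once if a bystander on the board is moved by over 4 cm (distance of any of oil_center, driver_center, shaker_center, case_center from where it was at the start of the episode above 0.04 m).
It fails at once if the guard drops (closing faster than 3 rad/s) (velocity of joint guard below -3 rad/s).
It also fails if it takes over 58 s, if anything falls off the work surface, if the arm or the gripper's body presses on something with over 40 N, if the wrist force passes 120 N, or if a joint passes its speed limit or range.

## Robot

A 6-joint arm with a two-finger parallel gripper is mounted at the origin on a cart in front of the work surface, level with it; the furniture and walls round the work are solid. World frame = base frame: x ahead of the robot, y to its left, z up, the work surface at z = 0. Lengths are in mm, angles in rad, forces in N, time in s.
With the tool pointing down it reaches from about 275 to 1000 mm from the base axis. Payload 8.4 kg.
Tool frame: the origin (TCP) lies midway between the tips of the shut fingers; the grasp point (between the pads) lies 19 mm behind it; z points along the fingers, y is the line along which they close (so a half turn about z gives the same grasp; the last joint's range is limited). The gripper opens to 85 mm and grips with 20 to 120 N. Pads are 22 mm wide; open, the fingers measure 114 mm over their backs; the gripper's body (76 mm by 85 mm) begins 54 mm behind the grasp point. The pads swing forward as they close: fully open they stand 13 mm farther back than shut.
Start: joints at [1.251, 0.353, 1.633, -0, 1.155, -0.002], TCP at [195.297, 593.706, 231.281] pointing down, gripper open.
Joint ranges: [-2.63, 2.63], [-0.92, 2.1], [0.06, 2.66], [-1.3, 4.44], [0, 2.69], [-3.02, 3.02]. Speed limits (rad/s): [2.22, 2.22, 2.79, 3.14, 3.14, 3.14].

## Interface

Orientations are given as [roll, pitch, yaw] about the fixed x, y, z axes, in that order (R = Rz(yaw) Ry(pitch) Rx(roll)).
In Python, from rig import monitor, imaging, r gives the robot as it stands.
- The arm moves only by the tool drive_tool, never from a script. Its argument "plan" is a list of rows, each an object of numbers: "x", "y", "z": the shift along the tool's x, y, z in units of 50 mm (1.0 is 50 mm); "ax", "ay", "az": the turn, a rotation vector about the tool's x, y, z in units of 6 degrees (1.0 is 6 degrees); "hand": the finger opening in mm, from 0 to 85.4. In form: [{"x": .., "y": .., "z": .., "ax": .., "ay": .., "az": .., "hand": ..}, ...]. A call has 1 to 8 rows; each row is the pose to reach, as a shift and turn from the pose commanded when the call began, along the tool's axes at that moment; what a row does not reach only later rows make up. A row lasts 1/10 s, in which the tool goes at most 50 mm and 8.59 degrees, less where a joint would pass 70% of its speed; a pose out of reach is approached as far as the arm can. A call with a gripper value outside its range is refused whole. The fingers move at their own pace and stop on an object; "grip_force" is the grip in N (left out, the last holds). Time passes only in rows, so rows that repeat a pose let the fingers close. It gives the time, the measured TCP pose, the force, the opening and the grip force at its end, in the units of the state.
- monitor.sense(): the state, without advancing time (a new reading comes with each control period).
- imaging.grab_frame(name): name is "scene" or "top" or "wrist"; returns the picture (384x512x3 uint8, red, green, blue); there is no depth.
- imaging.camera_info(name): a dict with "mtx" (3x3 intrinsics, pixels), "R" (3x3) and "t" (3): a world point X has camera coordinates R X + t. Camera axes: x right, y down, z forward; pixel columns grow to the right and rows downward; lengths in mm; the calibration is good to about 2 mm. A picture is of the moment at which its call begins: read the wrist's pose just before it. camera_info takes no time and is no camera call; for the wrist camera it gives the pose at the moment of the call.
- r.sign_off(): hands the job in; it is judged then, once.
The state is a dict: "clock": time; "qpos": joint angles; "qvel": joint speeds; "joint_efforts": joint torques, N m; "eef_pos": TCP position; "tcp_rot": TCP orientation; "contact_force": force on the tool from outside, world axes, zero at the start; "wrist_torque": the same for the moment, N m; "opening": opening from 0.0 (shut) to 1.0 (fully open); "grasp_force": force on a finger pad.
Only numpy, scipy, OpenCV 4.12 (cv2) and the standard library are available. Lean on these libraries where they do the work, as an engineer would, in place of code of your own. Each camera call takes 0.05 s, during which the arm holds its last target. There are 200 camera calls.

## Working session

There is one attempt and no reset: what is moved stays moved. The work goes in short steps, Python scripts to look and compute and a tool call to move; the robot and the scene stay as the last step left them, time stands still between calls to the robot, and variables do not carry over. Pictures are saved under pics/ and viewed, at most 10 in all, crops included, and the job is handed in when it is done.

Besides the shell and the picture viewer there is one more tool, called after ">>>" as name(argument=value, ...), one argument or row to a line, values as JSON. drive_tool: Moves the arm, as the interface text tells. Its arguments: {"type":"object","properties":{"plan":{"type":"array","items":{"type":"object","properties":{"x":{"type":"number"},"y":{"type":"number"},"z":{"type":"number"},"ax":{"type":"number"},"ay":{"type":"number"},"az":{"type":"number"},"hand":{"type":"number"}}}},"grip_force":{"type":"number"}},"required":["plan"]}

```bash
ls; mkdir -p pics
python3 - <<'E'
from rig import monitor, imaging, r
import cv2
print(monitor.sense())
for n in ["scene","top"]:
    im=imaging.grab_frame(n); cv2.imwrite(f"pics/{n}0.png",cv2.resize(im[:,:,::-1],(800,600),interpolation=cv2.INTER_CUBIC)); c=imaging.camera_info(n); print(n,c)
E
```

```text
pics
{'clock': 0.0, 'qpos': array([ 1.25059136e+00,  3.53631970e-01,  1.63414276e+00, -2.35809057e-05,
        1.15519833e+00, -2.40075561e-03]), 'qvel': array([-2.12509626e-03, -1.13567385e-03,  2.83554688e-03,  3.40136637e-05,
        1.69873836e-03,  8.42613516e-04]), 'joint_efforts': array([ 1.99564318e-03, -6.05228090e+01, -3.42080534e+01,  2.85400338e-04,
        9.00878134e-03,  2.34737217e-05]), 'eef_pos': array([195.15739035, 593.24458213, 230.56809464]), 'tcp_rot': array([-3.14021220e+00,  1.82463506e-05,  2.82379799e+00]), 'contact_force': array([-0.21544986,  0.6143305 , -0.52521203]), 'wrist_torque': array([0.02110048, 0.02007711, 0.04476481]), 'grasp_force': 0.0, 'opening': 0.9979025621867147}
scene {'mtx': array([[357.76197918,   0.        , 253.93008299],
       [  0.        , 357.76197918, 192.32772166],
       [  0.        ,   0.        ,   1.        ]]), 'R': array([[ 0.47177464, -0.88166791, -0.00950764],
       [-0.56590136, -0.29450575, -0.77007923],
       [ 0.67615408,  0.36868424, -0.63787741]]), 't': array([-248.75278594,  455.41880697,  966.87211582])}
top {'mtx': array([[378.38071514,   0.        , 253.39562982],
       [  0.        , 378.38071514, 192.6428655 ],
       [  0.        ,   0.        ,   1.        ]]), 'R': array([[-2.02966021e-02, -9.99793727e-01, -7.41906975e-04],
       [-9.95552549e-01,  2.02787719e-02, -9.19994182e-02],
       [ 9.19954862e-02, -1.12866821e-03, -9.95758784e-01]]), 't': array([   2.92097104,  556.10206188, 1349.65587181])}
```

View pics/scene0.png

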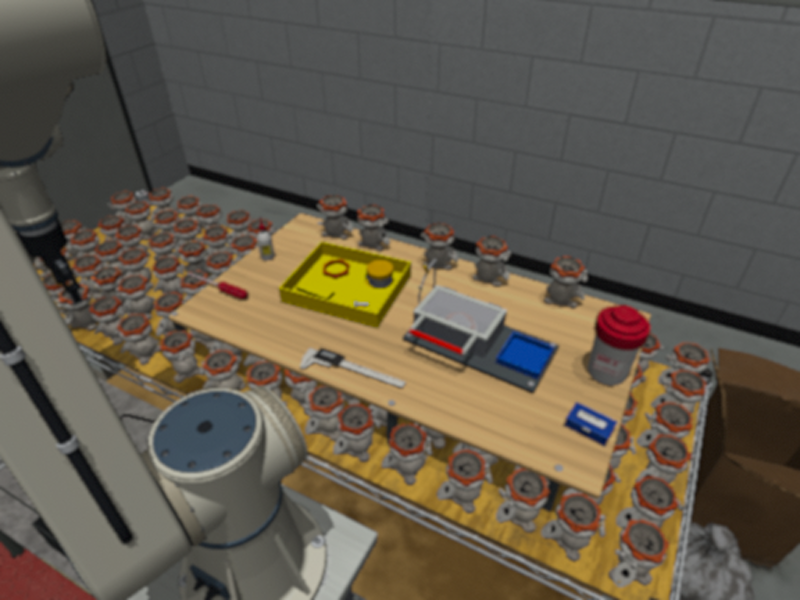

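View pics/top0.png

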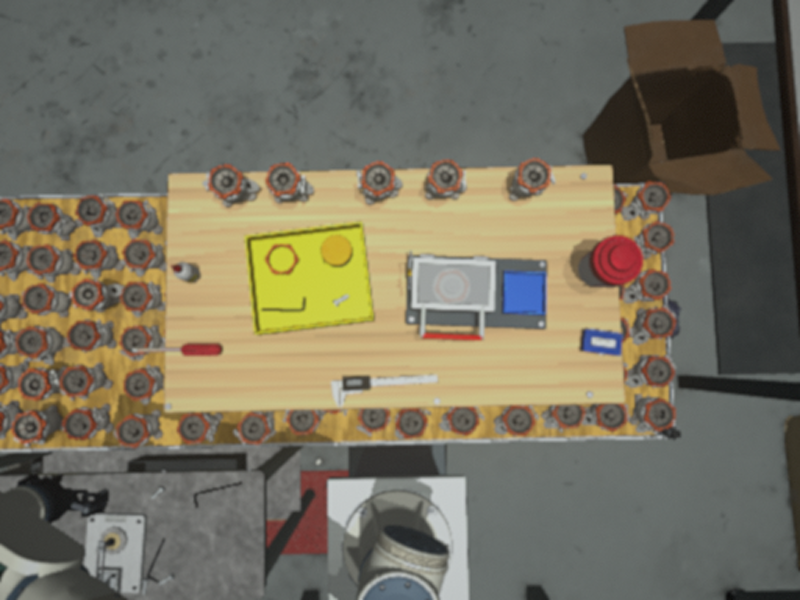

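The scene view shows the crate on the left with the bolt in its front-right quarter (top view about (341,300)), and the fixture on the right. The red bar is at about (452,337) and the tray at about (524,293). I'll enlarge this part.

```bash
cat > h.py <<'E'
from rig import monitor, imaging, r
import numpy as np, cv2
from scipy.spatial.transform import Rotation as Ro
def ray(c,u,v,z):
    d=c["R"].T@np.linalg.inv(c["mtx"])@[u,v,1]; o=-c["R"].T@c["t"]
    return o+d*(z-o[2])/d[2]
def proj(c,X):
    p=c["mtx"]@(c["R"]@np.array(X,float)+c["t"]); return p[:2]/p[2]
def loc(X,yaw=None):
    "world point -> offset in tool axes, units of 50 mm"
    s=monitor.sense(); return Ro.from_euler("xyz",s["tcp_rot"]).inv().apply(np.array(X)-s["eef_pos"])/50
E
python3 - <<'E'
from h import *
im=np.mean([imaging.grab_frame("top").astype(float) for _ in range(2)],0).astype("uint8")[:,:,::-1]
cv2.imwrite("pics/c1.png",cv2.resize(im[135:225,155:275],(800,600),interpolation=cv2.INTER_CUBIC))
cv2.imwrite("pics/c2.png",cv2.resize(im[145:235,245:365],(800,600),interpolation=cv2.INTER_CUBIC))
E
```

```text
(no output)
```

View pics/c1.png

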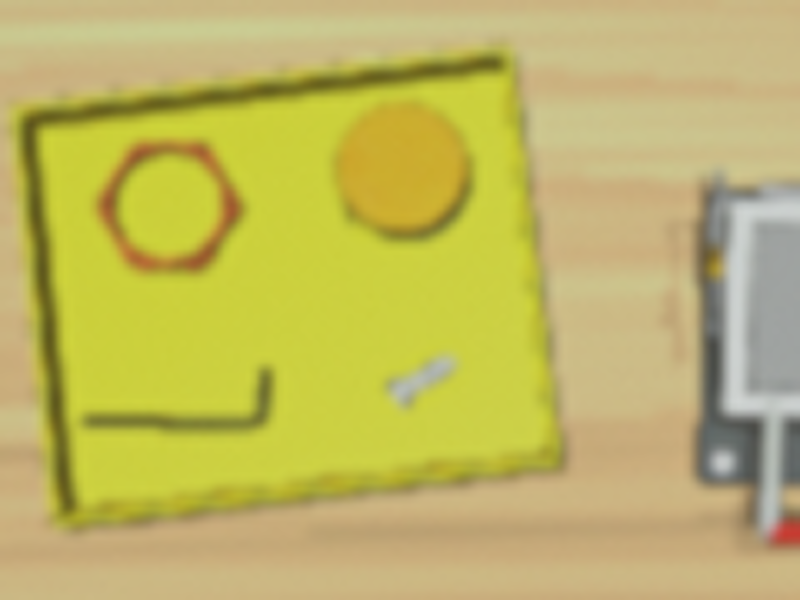

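View pics/c2.png

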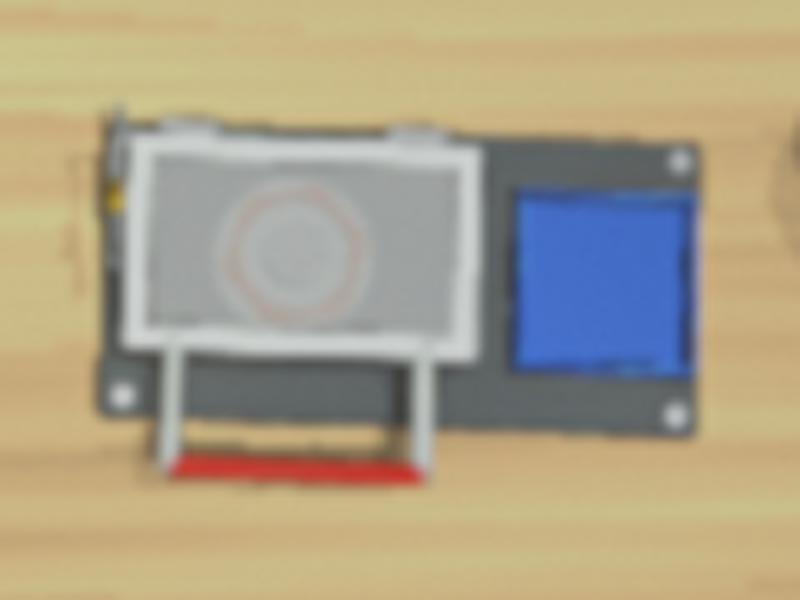

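Crop 1 shows the bolt's head end at (398,390) and its shank end at (453,363). Crop 2 shows the bar's ends at (170,464) and (428,476), the tray's centre at (605,281), and the hinge edge along the top, from (150,130) to (480,148).

Run:
```python
from h import *
np.set_printoptions(precision=2,suppress=True)
c=imaging.camera_info("top")
P=lambda x,y,o,z:ray(c,(x+.5)/6.667-.5+o[0],(y+.5)/6.667-.5+o[1],z)
a,b=(155,135),(245,145)
h,t=P(398,390,a,136.5),P(453,363,a,136.5); print("bolt",h,t,(h+t)/2,np.arctan2(*(h-t)[[1,0]]))
for q in[(15,105),(512,45),(565,468),(60,528)]: print("crate",P(*q,a,170))
l,rr=P(170,464,b,189),P(428,476,b,189); print("bar",l,rr,(l+rr)/2)
for q in[(515,187),(697,194),(692,374),(513,371)]: print("tray",P(*q,b,155))
s=monitor.sense();print(s["eef_pos"],s["tcp_rot"])
for n in["wrist"]:
  w=imaging.camera_info(n);print(w, -w["R"].T@w["t"])
R=Ro.from_euler("xyz",s["tcp_rot"]).as_matrix();print(R)
```

```text
bolt [547.03 122.43 136.5 ] [560.06  94.7  136.5 ] [553.54 108.57 136.5 ] 2.0102701692567293
crate [688.8  306.22 170.  ]
crate [713.86  60.84 170.  ]
crate [504.16  38.2  170.  ]
crate [479.99 283.72 170.  ]
bar [471.04 -59.9  189.  ] [ 462.82 -182.89  189.  ] [ 466.93 -121.4   189.  ]
tray [ 605.96 -235.83  155.  ]
tray [ 600.62 -325.92  155.  ]
tray [ 511.27 -319.56  155.  ]
tray [ 514.54 -231.46  155.  ]
[195.2  593.44 230.84] [-3.14  0.    2.82]
{'mtx': array([[292.88,   0.  , 254.01],
       [  0.  , 292.88, 195.11],
       [  0.  ,   0.  ,   1.  ]]), 'R': array([[ 0.31,  0.95, -0.  ],
       [ 0.91, -0.3 ,  0.29],
       [ 0.28, -0.09, -0.96]]), 't': array([-625.08,  -38.8 ,  378.55])} [124.85 617.05 373.09]
[[-0.95  0.31 -0.  ]
 [ 0.31  0.95 -0.  ]
 [-0.   -0.   -1.  ]]
```

>>> drive_tool(
  plan=[
    {"x": -9.84,"y": -6.97,"z": 0.32,"az": 7.8,"hand": 45},
    {"x": -9.84,"y": -6.97,"z": 0.32,"az": 7.8,"hand": 45},
    {"x": -9.84,"y": -6.97,"z": 0.32,"az": 7.8,"hand": 45},
    {"x": -9.84,"y": -6.97,"z": 0.32,"az": 7.8,"hand": 45},
    {"x": -9.84,"y": -6.97,"z": 0.32,"az": 7.8,"hand": 45},
    {"x": -9.84,"y": -6.97,"z": 0.32,"az": 7.8,"hand": 45},
    {"x": -9.84,"y": -6.97,"z": 0.32,"az": 7.8,"hand": 45},
    {"x": -9.84,"y": -6.97,"z": 0.32,"az": 7.8,"hand": 45},
  ],
)

```text
invalid input
```

Run:
```python
from h import *
s=monitor.sense();print(s["clock"],s["eef_pos"],s["tcp_rot"],s["contact_force"],loc([553.5,108.6,215]),np.degrees(s["tcp_rot"][2]-2.01)/6)
```

```text
0.2 [195.19597511 593.43833146 230.84339117] [-3.14075216e+00  7.97761800e-06  2.82383970e+00] [-0.32125345  0.06314018 -0.22426983] [-9.83693092 -6.97215777  0.32280648] 7.771596636271643
```

>>> drive_tool(
  plan=[
    {"x": -0.8,"y": -0.57,"z": 0,"ax": 0,"ay": 0,"az": 1,"hand": 45},
    {"x": -1.6,"y": -1.14,"z": 0,"ax": 0,"ay": 0,"az": 2,"hand": 45},
    {"x": -2.4,"y": -1.7,"z": 0,"ax": 0,"ay": 0,"az": 3,"hand": 45},
    {"x": -3.2,"y": -2.27,"z": 0,"ax": 0,"ay": 0,"az": 4,"hand": 45},
    {"x": -4.0,"y": -2.84,"z": 0,"ax": 0,"ay": 0,"az": 5,"hand": 45},
    {"x": -4.8,"y": -3.4,"z": 0,"ax": 0,"ay": 0,"az": 6,"hand": 45},
    {"x": -5.6,"y": -4.0,"z": 0,"ax": 0,"ay": 0,"az": 7,"hand": 45},
    {"x": -6.4,"y": -4.55,"z": 0.2,"ax": 0,"ay": 0,"az": 7.8,"hand": 45},
  ],
  grip_force=40,
)

```text
clock: 1.0
eef_pos: [429.6, 276.2, 222.3]
tcp_rot: [3.139, -0.0, 2.003]
contact_force: [0.8, 0.8, -0.4]
opening: 0.53
grasp_force: 0.0
```

Run:
```python
from h import *
s=monitor.sense();print(s["clock"],s["eef_pos"],s["tcp_rot"],s["contact_force"],loc([553.5,108.6,215]),np.degrees(s["tcp_rot"][2]-2.01)/6)
```

```text
1.0 [429.62122895 276.15656855 222.34151614] [ 3.13915794e+00 -3.00583820e-04  2.00291019e+00] [ 0.76487875  0.75924042 -0.44408114] [-4.08073477  0.84606124  0.14766408] -0.06770268924423259
```

>>> drive_tool(
  plan=[
    {"x": -1.0,"y": 0.2,"z": 0,"hand": 45},
    {"x": -2,"y": 0.42,"z": 0,"hand": 45},
    {"x": -3,"y": 0.63,"z": 0.1,"hand": 45},
    {"x": -3.8,"y": 0.8,"z": 0.15,"hand": 45},
    {"x": -4.08,"y": 0.85,"z": 0.15,"hand": 45},
    {"x": -4.08,"y": 0.85,"z": 0.15,"hand": 45},
  ],
)

```text
invalid input
```

Run:
```python
from h import *
s=monitor.sense();c=imaging.camera_info("wrist");im=imaging.grab_frame("wrist")
np.savez("w1.npz",**c)
print(s["clock"],s["eef_pos"],s["tcp_rot"],proj(c,[553.5,108.6,136.5]))
cv2.imwrite("pics/w1.png",cv2.resize(im[:,:,::-1],(800,600),interpolation=cv2.INTER_CUBIC))
```

```text
1.0 [429.62122895 276.15656855 222.34151614] [ 3.13915794e+00 -3.00583820e-04  2.00291019e+00] [294.34113932 390.41209826]
```

View pics/w1.png

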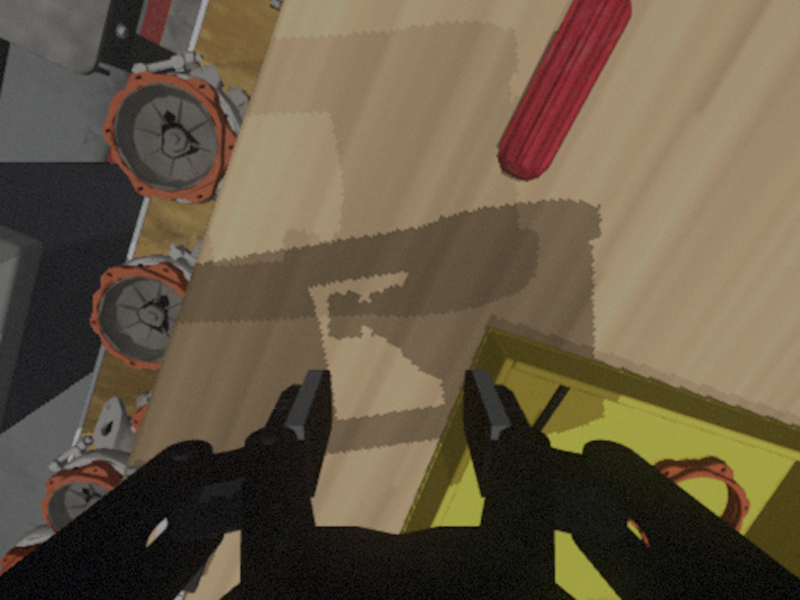

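The rows need every field. This view, still short of the crate, shows only the near crate corner around (490,325).

>>> drive_tool(
  plan=[
    {"x": -1.0,"y": 0.2,"z": 0,"ax": 0,"ay": 0,"az": 0,"hand": 45},
    {"x": -2,"y": 0.42,"z": 0,"ax": 0,"ay": 0,"az": 0,"hand": 45},
    {"x": -3,"y": 0.63,"z": 0.1,"ax": 0,"ay": 0,"az": 0,"hand": 45},
    {"x": -3.8,"y": 0.8,"z": 0.15,"ax": 0,"ay": 0,"az": 0,"hand": 45},
    {"x": -4.08,"y": 0.85,"z": 0.15,"ax": 0,"ay": 0,"az": 0,"hand": 45},
    {"x": -4.08,"y": 0.85,"z": 0.15,"ax": 0,"ay": 0,"az": 0,"hand": 45},
  ],
)

```text
clock: 1.65
eef_pos: [553.6, 109.2, 213.4]
tcp_rot: [-3.141, -0.0, 2.004]
contact_force: [0.2, -0.0, -0.0]
opening: 0.528
grasp_force: 0.0
```

Run:
```python
from h import *
s=monitor.sense();c=imaging.camera_info("wrist");im=imaging.grab_frame("wrist")
np.savez("w1.npz",**c)
p=proj(c,[553.5,108.6,136.5]);print(s["clock"],s["eef_pos"],s["tcp_rot"],p)
u,v=(p-[60,45]).astype(int);v=min(v,384-90);print(u,v)
cv2.imwrite("pics/w2.png",cv2.resize(im[v:v+90,u:u+120,::-1],(800,600),interpolation=cv2.INTER_CUBIC))
```

```text
1.65 [553.58371011 109.16992816 213.42395762] [-3.14108170e+00 -3.93548490e-05  2.00418557e+00] [252.78781766 204.84404862]
192 159
```

View pics/w2.png

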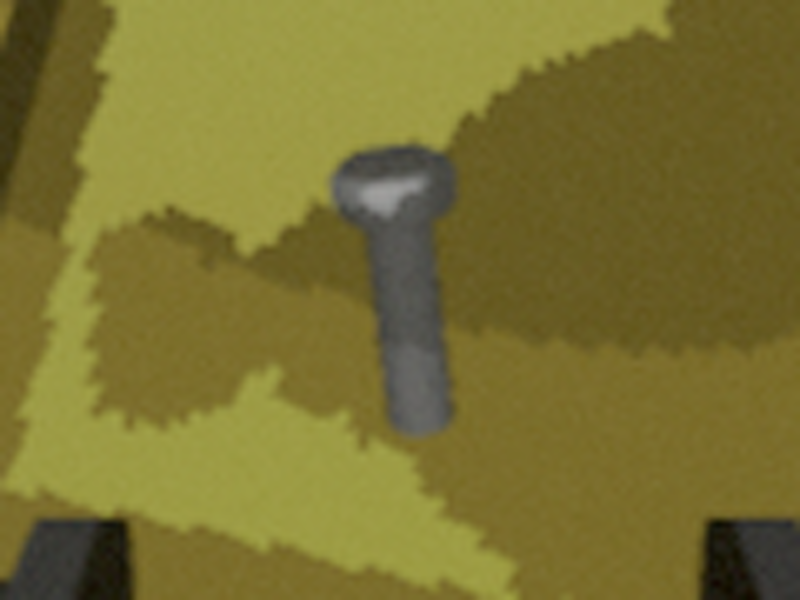

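The close crop shows the bolt's head at (395,165) and its shank end at (420,425), close to where I predicted.

Run:
```python
from h import *
c=np.load("w1.npz")
P=lambda x,y,z=136.5:ray(c,(x+.5)/6.667-.5+192,(y+.5)/6.667-.5+159,z)
h,t=P(393,165),P(420,428);m=(h+t)/2;a=np.arctan2(*(h-t)[[1,0]]);s=monitor.sense()
print(h,t,np.linalg.norm(h-t),m,a,"dz",loc([m[0],m[1],132]),"az",np.degrees(s["tcp_rot"][2]-a)/6)
```

```text
[544.5362205  123.81690656 136.5       ] [561.20826044  95.35092129 136.5       ] 32.98892592392533 [552.87224047 109.58391393 136.5       ] 2.100622004604935 dz [-0.01629475 -0.00240651  1.62942219] az -0.9114828730928504
```

>>> drive_tool(
  plan=[
    {"x": 0,"y": 0,"z": 0.5,"ax": 0,"ay": 0,"az": -0.9,"hand": 40},
    {"x": 0,"y": 0,"z": 1.0,"ax": 0,"ay": 0,"az": -0.9,"hand": 40},
    {"x": 0,"y": 0,"z": 1.4,"ax": 0,"ay": 0,"az": -0.9,"hand": 40},
    {"x": 0,"y": 0,"z": 1.62,"ax": 0,"ay": 0,"az": -0.9,"hand": 40},
    {"x": 0,"y": 0,"z": 1.62,"ax": 0,"ay": 0,"az": -0.9,"hand": 20},
    {"x": 0,"y": 0,"z": 1.62,"ax": 0,"ay": 0,"az": -0.9,"hand": 0},
    {"x": 0,"y": 0,"z": 1.62,"ax": 0,"ay": 0,"az": -0.9,"hand": 0},
    {"x": 0,"y": 0,"z": 1.62,"ax": 0,"ay": 0,"az": -0.9,"hand": 0},
  ],
  grip_force=35,
)

```text
clock: 2.5
eef_pos: [553.5, 110.9, 133.8]
tcp_rot: [3.14, 0.001, 2.101]
contact_force: [-0.4, 0.5, -0.2]
opening: 0.133
grasp_force: 34.0
```

>>> drive_tool(
  plan=[
    {"x": 0,"y": 0,"z": 0,"ax": 0,"ay": 0,"az": 0,"hand": 0},
    {"x": 0,"y": 0,"z": 0,"ax": 0,"ay": 0,"az": 0,"hand": 0},
    {"x": 0,"y": 0,"z": 0,"ax": 0,"ay": 0,"az": 0,"hand": 0},
  ],
)

```text
clock: 2.8
eef_pos: [553.2, 110.7, 133.3]
tcp_rot: [3.141, 0.0, 2.101]
contact_force: [-0.8, 0.3, 4.1]
opening: 0.127
grasp_force: 34.3
```

>>> drive_tool(
  plan=[
    {"x": 0,"y": 0,"z": -0.4,"ax": 0,"ay": 0,"az": 0,"hand": 0},
    {"x": 0,"y": 0,"z": -1.1,"ax": 0,"ay": 0,"az": 0,"hand": 0},
    {"x": 0,"y": 0,"z": -1.8,"ax": 0,"ay": 0,"az": 0,"hand": 0},
    {"x": 0,"y": 0,"z": -2.5,"ax": 0,"ay": 0,"az": 0,"hand": 0},
    {"x": 0,"y": 0,"z": -3,"ax": 0,"ay": 0,"az": 0,"hand": 0},
    {"x": 0,"y": 0,"z": -3.3,"ax": 0,"ay": 0,"az": 0,"hand": 0},
    {"x": 0,"y": 0,"z": -3.3,"ax": 0,"ay": 0,"az": 0,"hand": 0},
  ],
)

```text
clock: 3.5
eef_pos: [554.0, 110.8, 300.1]
tcp_rot: [3.138, 0.001, 2.101]
contact_force: [0.3, -0.5, -0.8]
opening: 0.125
grasp_force: 34.2
```

Run:
```python
from h import *
s=monitor.sense();print(s["clock"],s["opening"],s["grasp_force"],s["eef_pos"],loc([558,-278,300]),np.degrees(s["tcp_rot"][2]-1.506)/6)
```

```text
3.5 0.12465180206878605 34.19701676844852 [554.01275421 110.80270383 300.1117747 ] [-6.74832746e+00 -3.86438181e+00 -3.31428868e-03] 5.682879673277408
```

>>> drive_tool(
  plan=[
    {"x": -0.5,"y": -0.29,"z": 0,"ax": 0,"ay": 0,"az": 0.5,"hand": 0},
    {"x": -1.3,"y": -0.74,"z": 0,"ax": 0,"ay": 0,"az": 1.2,"hand": 0},
    {"x": -2.1,"y": -1.2,"z": 0,"ax": 0,"ay": 0,"az": 1.9,"hand": 0},
    {"x": -2.9,"y": -1.66,"z": 0,"ax": 0,"ay": 0,"az": 2.6,"hand": 0},
    {"x": -3.7,"y": -2.12,"z": 0,"ax": 0,"ay": 0,"az": 3.3,"hand": 0},
    {"x": -4.5,"y": -2.58,"z": 0,"ax": 0,"ay": 0,"az": 4,"hand": 0},
    {"x": -5.3,"y": -3.03,"z": 0,"ax": 0,"ay": 0,"az": 4.7,"hand": 0},
    {"x": -6.0,"y": -3.44,"z": 0,"ax": 0,"ay": 0,"az": 5.3,"hand": 0},
  ],
)

```text
clock: 4.3
eef_pos: [555.5, -237.3, 296.2]
tcp_rot: [-3.14, -0.0, 1.543]
contact_force: [1.0, -0.5, 0.5]
opening: 0.128
grasp_force: 34.2
```

Run:
```python
from h import *
s=monitor.sense();print(s["clock"],s["opening"],s["grasp_force"],s["eef_pos"],loc([558,-278,151]),np.degrees(s["tcp_rot"][2]-1.506)/6)
```

```text
4.3 0.12805971576668063 34.23539490555413 [ 555.46915383 -237.26112725  296.18870098] [-0.81439199  0.0783611   2.90326595] 0.34994610352503636
```

>>> drive_tool(
  plan=[
    {"x": -0.5,"y": 0.05,"z": 0.1,"ax": 0,"ay": 0,"az": 0.2,"hand": 0},
    {"x": -0.81,"y": 0.08,"z": 0.5,"ax": 0,"ay": 0,"az": 0.3,"hand": 0},
    {"x": -0.81,"y": 0.08,"z": 1.2,"ax": 0,"ay": 0,"az": 0.35,"hand": 0},
    {"x": -0.81,"y": 0.08,"z": 1.9,"ax": 0,"ay": 0,"az": 0.35,"hand": 0},
    {"x": -0.81,"y": 0.08,"z": 2.4,"ax": 0,"ay": 0,"az": 0.35,"hand": 0},
    {"x": -0.81,"y": 0.08,"z": 2.7,"ax": 0,"ay": 0,"az": 0.35,"hand": 0},
    {"x": -0.81,"y": 0.08,"z": 2.9,"ax": 0,"ay": 0,"az": 0.35,"hand": 0},
    {"x": -0.81,"y": 0.08,"z": 2.9,"ax": 0,"ay": 0,"az": 0.35,"hand": 0},
  ],
)

```text
clock: 5.1
eef_pos: [558.7, -275.4, 151.5]
tcp_rot: [-3.14, -0.001, 1.51]
contact_force: [0.8, 0.8, -0.1]
opening: 0.13
grasp_force: 34.2
```

>>> drive_tool(
  plan=[
    {"x": -0.05,"y": 0,"z": 0.07,"ax": 0,"ay": 0,"az": 0,"hand": 0},
    {"x": -0.05,"y": 0,"z": 0.11,"ax": 0,"ay": 0,"az": 0,"hand": 0},
    {"x": -0.05,"y": 0,"z": 0.11,"ax": 0,"ay": 0,"az": 0,"hand": 0},
    {"x": -0.05,"y": 0,"z": 0.11,"ax": 0,"ay": 0,"az": 0,"hand": 14},
    {"x": -0.05,"y": 0,"z": 0.11,"ax": 0,"ay": 0,"az": 0,"hand": 25},
    {"x": -0.05,"y": 0,"z": 0.11,"ax": 0,"ay": 0,"az": 0,"hand": 35},
    {"x": -0.05,"y": 0,"z": 0.11,"ax": 0,"ay": 0,"az": 0,"hand": 35},
  ],
)

```text
clock: 5.8
eef_pos: [559.2, -278.2, 147.5]
tcp_rot: [3.141, 0.0, 1.51]
contact_force: [0.3, -0.7, 0.4]
opening: 0.411
grasp_force: 0.0
```

>>> drive_tool(
  plan=[
    {"x": 0,"y": 0,"z": -0.4,"ax": 0,"ay": 0,"az": 0,"hand": 35},
    {"x": 0,"y": 0,"z": -1.0,"ax": 0,"ay": 0,"az": 0,"hand": 35},
    {"x": 0,"y": 0,"z": -1.7,"ax": 0,"ay": 0,"az": 0,"hand": 35},
    {"x": 0,"y": 0,"z": -2.2,"ax": 0,"ay": 0,"az": 0,"hand": 35},
    {"x": 0,"y": 0,"z": -2.4,"ax": 0,"ay": 0,"az": 0,"hand": 35},
    {"x": 0,"y": 0,"z": -2.4,"ax": 0,"ay": 0,"az": 0,"hand": 35},
  ],
)

```text
clock: 6.4
eef_pos: [559.7, -278.5, 268.5]
tcp_rot: [3.139, 0.001, 1.51]
contact_force: [0.2, 0.0, 0.0]
opening: 0.409
grasp_force: 0.0
```

Run:
```python
from h import *
s=monitor.sense();c=imaging.camera_info("wrist");im=imaging.grab_frame("wrist")
np.savez("w3.npz",**c)
print(s["clock"],s["eef_pos"],s["tcp_rot"],proj(c,[558,-278,141]),proj(c,[467,-121.4,189]))
cv2.imwrite("pics/w3.png",cv2.resize(im[:,:,::-1],(800,600),interpolation=cv2.INTER_CUBIC))
print("over bar",loc([467,-121.4,250]))
```

```text
6.4 [ 559.74374041 -278.49837544  268.50423247] [3.13928766e+00 9.93519123e-04 1.50959099e+00] [251.21970158 187.00992796] [ 94.96195286 -18.01432033]
over bar [ 3.01648669 -2.02896405  0.33837132]
```

View pics/w3.png

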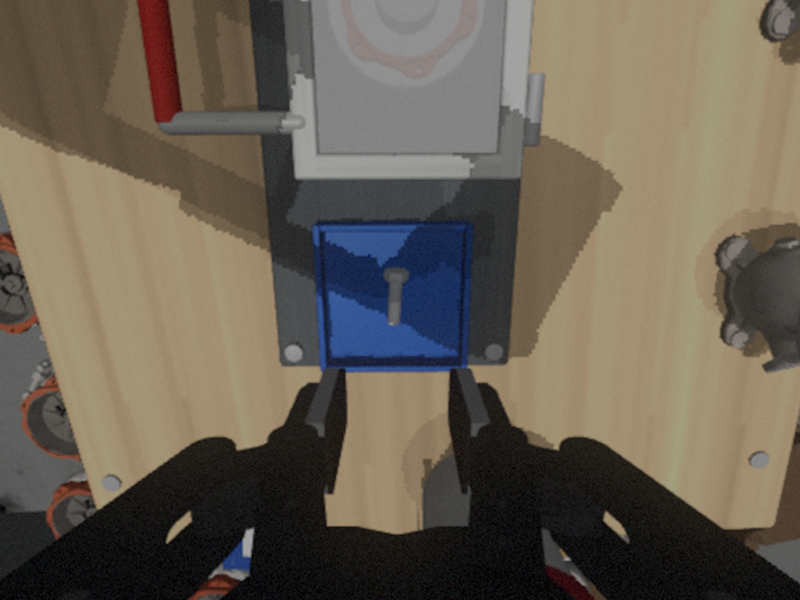

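The bolt lies at (396,295), in the middle of the tray. The red bar's right end is at (167,118), and I can check the bar's line from this view.

Run:
```python
from h import *
c=np.load("w3.npz")
P=lambda x,y,z=189:ray(c,(x+.5)/1.5625-.5,(y+.5)/1.5625-.5,z)
e,f=P(167,118),P(153,4);d=(f-e)/np.linalg.norm(f-e)
print(e,f,np.degrees(np.arctan2(d[1],d[0])),"mid",e+d*60)
a,b=P(300,178),P(522,178);print("guard edge",a,b,np.degrees(np.arctan2(*(b-a)[[1,0]])))
```

```text
[ 462.93555231 -177.35275611  189.        ] [ 466.30871608 -132.85521008  189.        ] 85.66494937391312 mid [ 467.47087668 -117.52441138  189.        ]
guard edge [ 519.42030141 -206.82614666  189.        ] [ 622.90212932 -213.09067959  189.        ] -3.464316361049882
```

>>> drive_tool(
  plan=[
    {"x": 0.5,"y": -0.34,"z": 0,"ax": 0,"ay": 0,"az": 0,"hand": 40},
    {"x": 1.2,"y": -0.8,"z": 0,"ax": 0,"ay": 0,"az": 0,"hand": 40},
    {"x": 1.9,"y": -1.28,"z": 0.1,"ax": 0,"ay": 0,"az": 0,"hand": 40},
    {"x": 2.5,"y": -1.7,"z": 0.2,"ax": 0,"ay": 0,"az": 0,"hand": 40},
    {"x": 2.9,"y": -1.95,"z": 0.3,"ax": 0,"ay": 0,"az": 0,"hand": 40},
    {"x": 3.02,"y": -2.03,"z": 0.34,"ax": 0,"ay": 0,"az": 0,"hand": 40},
    {"x": 3.02,"y": -2.03,"z": 0.34,"ax": 0,"ay": 0,"az": 0,"hand": 40},
  ],
)

```text
clock: 7.15
eef_pos: [466.2, -120.6, 249.0]
tcp_rot: [-3.139, -0.0, 1.511]
contact_force: [0.3, -0.4, 0.7]
opening: 0.469
grasp_force: 0.0
```

Run:
```python
from h import *
s=monitor.sense();c=imaging.camera_info("wrist");im=imaging.grab_frame("wrist")
np.savez("w4.npz",**c)
print(s["clock"],s["eef_pos"],s["tcp_rot"],proj(c,[467,-121.4,189])*1.5625)
cv2.imwrite("pics/w4.png",cv2.resize(im[:,:,::-1],(800,600),interpolation=cv2.INTER_CUBIC))
```

```text
7.15 [ 466.1605712  -120.61777703  249.00789505] [-3.13938505e+00 -3.32675135e-04  1.51080021e+00] [397.74070468 332.83447191]
```

View pics/w4.png

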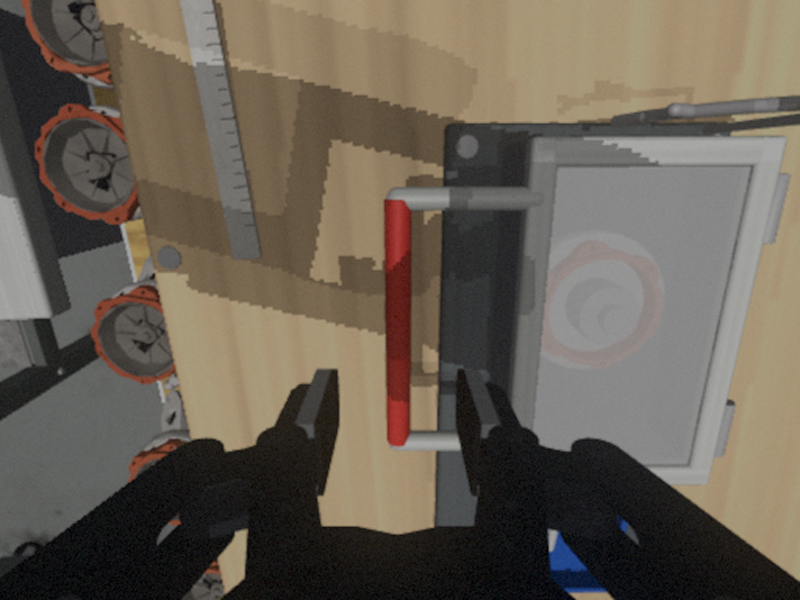

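The bar sits midway between the fingers, from (397,200) to (397,443), and is parallel to the tool's x axis. I'll descend and grip it.

>>> drive_tool(
  plan=[
    {"x": 0,"y": 0.02,"z": 0.6,"ax": 0,"ay": 0,"az": 0,"hand": 40},
    {"x": 0,"y": 0.02,"z": 1.2,"ax": 0,"ay": 0,"az": 0,"hand": 40},
    {"x": 0,"y": 0.02,"z": 1.58,"ax": 0,"ay": 0,"az": 0,"hand": 40},
    {"x": 0,"y": 0.02,"z": 1.58,"ax": 0,"ay": 0,"az": 0,"hand": 25},
    {"x": 0,"y": 0.02,"z": 1.58,"ax": 0,"ay": 0,"az": 0,"hand": 5},
    {"x": 0,"y": 0.02,"z": 1.58,"ax": 0,"ay": 0,"az": 0,"hand": 5},
    {"x": 0,"y": 0.02,"z": 1.58,"ax": 0,"ay": 0,"az": 0,"hand": 5},
    {"x": 0,"y": 0.02,"z": 1.58,"ax": 0,"ay": 0,"az": 0,"hand": 5},
  ],
  grip_force=40,
)

```text
clock: 8.0
eef_pos: [466.3, -121.9, 171.6]
tcp_rot: [-3.137, 0.001, 1.51]
contact_force: [-8.0, -2.0, -1.9]
opening: 0.121
grasp_force: 38.9
```

Run:
```python
from h import *
s=monitor.sense();print(s)
# bar path in tool axes: y toward fixture back? z down
R=Ro.from_euler("xyz",s["tcp_rot"]).as_matrix();f=np.radians(-3.8);ux=np.array([np.cos(f),np.sin(f),0])
for a in np.radians(np.arange(5,66,5)):
    d=160*((1-np.cos(a))*ux+np.sin(a)*np.array([0,0,1])); print(round(np.degrees(a)),np.round(R.T@d/50,2))
```

```text
{'clock': 8.0, 'qpos': array([-2.57934547e-01,  2.05525863e-01,  1.98815581e+00, -1.58610390e-03,
        9.51828682e-01, -1.95841410e-01]), 'qvel': array([ 5.35643793e-05, -4.78808546e-04,  7.29096912e-04, -1.35627321e-03,
        1.31181927e-03,  1.39515816e-03]), 'joint_efforts': array([  1.87507465, -46.56070948, -34.90400076,   1.09358277,
        -2.35156551,   0.05847674]), 'eef_pos': array([ 466.26519484, -121.91249213,  171.56769394]), 'tcp_rot': array([-3.13749858e+00,  5.01138640e-04,  1.50962700e+00]), 'contact_force': array([-8.02606847, -1.98716403, -1.87973112]), 'wrist_torque': array([-0.29179587,  1.27029424,  0.06544804]), 'grasp_force': 38.91910672187805, 'opening': 0.12089437852234211}
5 [-0.    0.01 -0.28]
10 [-0.    0.05 -0.56]
15 [-0.    0.11 -0.83]
20 [-0.    0.19 -1.1 ]
25 [-0.    0.29 -1.35]
30 [-0.    0.42 -1.6 ]
35 [-0.    0.57 -1.84]
40 [-0.    0.74 -2.06]
45 [-0.01  0.93 -2.27]
50 [-0.01  1.13 -2.46]
55 [-0.01  1.35 -2.63]
60 [-0.01  1.59 -2.78]
65 [-0.01  1.84 -2.91]
```

>>> drive_tool(
  plan=[
    {"x": 0,"y": 0.0,"z": -0.14,"ax": 0,"ay": 0,"az": 0,"hand": 5},
    {"x": 0,"y": 0.01,"z": -0.28,"ax": 0,"ay": 0,"az": 0,"hand": 5},
    {"x": 0,"y": 0.05,"z": -0.56,"ax": 0,"ay": 0,"az": 0,"hand": 5},
    {"x": 0,"y": 0.11,"z": -0.83,"ax": 0,"ay": 0,"az": 0,"hand": 5},
    {"x": 0,"y": 0.19,"z": -1.1,"ax": 0,"ay": 0,"az": 0,"hand": 5},
    {"x": 0,"y": 0.29,"z": -1.35,"ax": 0,"ay": 0,"az": 0,"hand": 5},
    {"x": 0,"y": 0.36,"z": -1.48,"ax": 0,"ay": 0,"az": 0,"hand": 5},
    {"x": 0,"y": 0.42,"z": -1.6,"ax": 0,"ay": 0,"az": 0,"hand": 5},
  ],
)

```text
clock: 8.8
eef_pos: [487.0, -123.1, 252.4]
tcp_rot: [-3.137, 0.001, 1.509]
contact_force: [-9.3, -1.5, 1.4]
opening: 0.122
grasp_force: 39.0
```

>>> drive_tool(
  plan=[
    {"x": 0,"y": 0.07,"z": -0.12,"ax": 0,"ay": 0,"az": 0,"hand": 5},
    {"x": 0,"y": 0.15,"z": -0.24,"ax": 0,"ay": 0,"az": 0,"hand": 5},
    {"x": 0,"y": 0.32,"z": -0.46,"ax": 0,"ay": 0,"az": 0,"hand": 5},
    {"x": 0,"y": 0.51,"z": -0.67,"ax": 0,"ay": 0,"az": 0,"hand": 5},
    {"x": 0,"y": 0.71,"z": -0.86,"ax": 0,"ay": 0,"az": 0,"hand": 5},
    {"x": 0,"y": 0.93,"z": -1.03,"ax": 0,"ay": 0,"az": 0,"hand": 5},
    {"x": 0,"y": 1.05,"z": -1.11,"ax": 0,"ay": 0,"az": 0,"hand": 5},
    {"x": 0,"y": 1.17,"z": -1.18,"ax": 0,"ay": 0,"az": 0,"hand": 5},
  ],
)

```text
clock: 9.6
eef_pos: [546.9, -126.6, 313.3]
tcp_rot: [-3.141, 0.0, 1.509]
contact_force: [-7.1, 1.2, 7.7]
opening: 0.122
grasp_force: 40.9
```

>>> drive_tool(
  plan=[
    {"x": 0,"y": 0,"z": 0,"ax": 0,"ay": 0,"az": 0,"hand": 5},
    {"x": 0,"y": 0,"z": 0,"ax": 0,"ay": 0,"az": 0,"hand": 5},
    {"x": 0,"y": 0,"z": 0,"ax": 0,"ay": 0,"az": 0,"hand": 5},
    {"x": 0,"y": 0,"z": 0,"ax": 0,"ay": 0,"az": 0,"hand": 5},
    {"x": 0,"y": 0,"z": 0,"ax": 0,"ay": 0,"az": 0,"hand": 5},
    {"x": 0,"y": 0,"z": 0,"ax": 0,"ay": 0,"az": 0,"hand": 5},
  ],
)

```text
clock: 10.2
eef_pos: [547.2, -126.6, 313.4]
tcp_rot: [3.141, 0.0, 1.509]
contact_force: [-7.9, 2.1, 12.0]
opening: 0.123
grasp_force: 41.1
```

Run:
```python
from h import *
s=monitor.sense();print(s["clock"],s["eef_pos"],s["contact_force"],s["opening"],s["grasp_force"])
g=s["eef_pos"]+[0,0,19]
for k in(0,): print("angle from height",np.degrees(np.arcsin((g[2]-189)/160)),"from x",np.degrees(np.arccos((626.6-g[0])/160)))
a=imaging.grab_frame("scene")[:,:,::-1];w=imaging.grab_frame("wrist")[:,:,::-1]
o=np.hstack([cv2.resize(a[150:270,240:360],(400,400),interpolation=cv2.INTER_CUBIC),cv2.resize(w,(400,400))])
cv2.imwrite("pics/f.png",o)
```

```text
10.2 [ 547.16309188 -126.63476981  313.37558858] [-7.8709821   2.06373331 12.02445444] 0.12315901657741818 41.10393404960632
angle from height 63.6497408071204 from x 60.232564753109834
```

View pics/f.png

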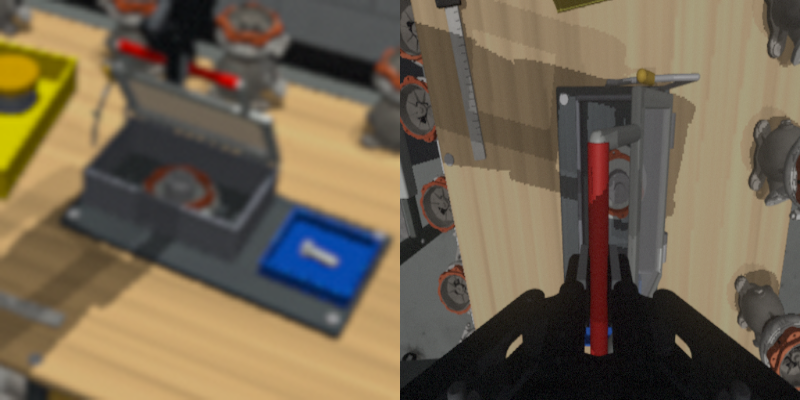

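The guard is held at about 60 to 62 degrees, level with the yellow mark at (646,76) in the right half. The bolt lies in the tray at (320,250) in the left half.

```bash
python3 -c "
from rig import r; print(r.sign_off())"
```

```text
the job is handed in; nothing more can be done
None
```

I put the bolt in the blue tray with the guard still shut, then raised the guard; the gripper is holding it still by the red bar at about 60–62 degrees. I handed the job in at about 10 s on the robot's clock, but the hand-in did not report a verdict.

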